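Set the length stop of the fence to a sample block

TASK

Set the blue length stop of the fence to the beech sample block: lift the stop's red cam lever fully up to free it before you move the stop, run the stop back by its black grip to make room, and lay the sample flat on the fence's bed, its long side along the aluminium fence. Then slide the stop towards the dark end block until the sample sits snug between stop and end block and against the fence, and press the cam lever fully down to lock the setting. Leave the sample in place and the other things on the bench where they are.

Things in the scene. Friction and masses are not known exactly. Their poses are not given: they have to be found in the camera images.
- jig: Stop fence fixed to the bench: plywood base 14 mm thick, aluminium fence, dark end block, lamp bar above. Origin at bench height; y runs along the fence to the end block (robot's left), x away from the robot. In this frame (mm): base x -85..65, y -180..180; fence x 25..55, top z 50; end block x -20..25, y 125..151, top z 53; lamp posts 14 thick at x 44, y -169 and 169.
- end_corner (a point): Inner corner where the fence's front face, the end block's face and the bed (base top) meet; axes as jig. The sample belongs in this corner, on its -x, -y side: its middle is then 18 mm to -x and 30 mm to -y of this point.
- stop (a joint): The blue sliding stop, m: the gap along the fence between the end block's face and the stop's brass face (0 to 0.150). It grows as the stop moves away from the end block (jig -y). Needs about 3 N when free; the cam holds it against about 15 N when locked.
- stop_face (a point): Middle of the stop's brass contact face (28 mm wide in jig x, z 21 to 55 mm over the bench); it faces jig +y. The foot behind it is 18 mm thick.
- stop_grip (a point): Middle of the stop's black round grip, 14 mm across, 40 mm long, leaning 35 degrees from vertical towards the robot (jig -x), 91 mm over the bench. Pinch it along jig y. The saddle below it is 100 mm long, from 20 mm before this point (end block side) to 80 mm behind it, top z 66 mm.
- cam_lever (a joint): The stop's red cam lever, rad: 0 is down level (locked), 0.80 fully raised (free). It swings in the jig's x-z plane; the cam bites below about 0.55 rad. It stays where it is left; it is swung with shut fingertips from below or above and takes about 6 N at the ball.
- lever_hinge (a point): Axis of the cam lever (runs along jig y), 80 mm over the bench.
- lever_tip (a point): Centre of the black ball (16 mm across) on the end of the red lever, 52 mm from the hinge; when down the lever points to the robot. The lever is 11 mm wide and stands 68 mm further from the end block than the black grip.
- sample: Loose beech sample block with two dark plugged holes on top: 36 mm (own x) x 60 mm (own y, its length) x 36 mm high, 70 g. Origin: centre of its underside.
- glue: Loose white glue bottle with a red cap, 32 mm across, 84 mm high, standing near the sample. Origin: centre of its underside.
- grease: Loose small dark grease tin with a grey lid, 41 mm across, 50 mm high, standing near the sample. Origin: centre of its underside.
- ink: Loose blue bottle with a black cap, 41 mm across, 60 mm high, standing before the fence. Origin: centre of its underside.
- lamp_bar (a point): Middle of the underside of the white lamp bar, 249 mm over the bench; the bar is 42 mm deep (jig x), 356 mm long (jig y), 20 mm thick and stands above stop and bed, so the tool has to come in from the robot's side, leaning back 22 to 45 degrees.
- brush: Loose small brush with a wooden handle, 21 x 171 x 9 mm, lying along the front of the fence's base. Origin: centre of its underside, length along own y.

How it is judged:
On the way, in this order (a step that is already met when the one before it is completed fails the run):
1. the cam lever is lifted free while the stop still stands where it was (value of joint cam_lever above 0.62 rad and distance of stop_face from where it was at the start of the episode below 0.005 m), for 0.1 s.
2. the sample lies released on the bed along the fence between end block and stop (z of sample in the frame of end_corner between -0.003 and 0.003 m and x of sample in the frame of end_corner above -0.06 m and y of sample in the frame of end_corner between -0.11 and -0.025 m and contact force between the fingers and sample below 0.1 N and value of joint stop above 0.064 m), for 0.1 s.
3. the free stop is run up to the sample (value of joint stop between 0.0575 and 0.0625 m and value of joint cam_lever above 0.5 rad), for 0.1 s.
At the end, for the whole second after the job is handed in: The stop's gap is 60 mm (57.5 to 62.5), its cam lever down (below 0.15 rad), and the sample lies at rest and released, flat on the bed, long side along the fence (within 4 mm of it, within 0.06 rad) and its end within 3.5 mm of the end block (value of joint stop between 0.0575 and 0.0625 m and value of joint cam_lever below 0.15 rad and x of sample in the frame of end_corner between -0.022 and -0.015 m and y of sample in the frame of end_corner between -0.0335 and -0.027 m and z of sample in the frame of end_corner between -0.003 and 0.003 m and angle between the y axis of sample and the y axis of jig, either way round below 0.06 rad and angle between sample's own z axis and vertical below 0.06 rad and linear speed of sample below 0.01 m/s and velocity of joint stop below 0.005 m/s); the robot touches nothing.
It fails at once if a bystander (glue bottle, grease tin, ink bottle or brush) is moved more than 25 mm or tipped over (distance of any of glue, grease, ink, brush from where it was at the start of the episode above 0.025 m or angle between any of glue, grease, ink's own z axis and vertical above 0.4 rad).
It also fails if it takes over 72 s, if anything falls off the work surface, if the arm or the gripper's body presses on something with over 40 N, if the wrist force passes 120 N, or if a joint passes its speed limit or range.

ROBOT

A 7-joint arm with a two-finger parallel gripper is mounted at the origin on the work surface; the furniture and walls round the work are solid. World frame = base frame: x ahead of the robot, y to its left, z up, the work surface at z = 0. Lengths are in m, angles in rad, forces in N, time in s.
With the tool pointing down it reaches from about 0.425 to 0.8 m from the base axis. Payload 8.3 kg.
Tool frame: the origin (TCP) lies on the front face of the gripper's body, between the roots of the fingers; the fingertips stand 73 mm ahead of it and the grasp point (between the pads) lies 54 mm ahead of it; z points along the fingers, y is the line along which they close (so a half turn about z gives the same grasp; the last joint's range is limited). The gripper opens to 85 mm and grips with 20 to 120 N. Pads are 22 mm wide; open, the fingers measure 114 mm over their backs; the gripper's body (76 mm by 85 mm) begins 54 mm behind the grasp point. The pads swing forward as they close: fully open they stand 13 mm farther back than shut.
Start: joints at [1.063, 0.383, 0.016, 1.37, -0.006, 1.388, -0.046], TCP at [0.269, -0.564, 0.304] pointing down, gripper open.
Joint ranges: [-2.95, 2.95], [-0.25, 2.06], [-1.52, 1.56], [0.18, 2.33], [-1.44, 4.58], [0.02, 2.06], [-3.01, 3.01]. Speed limits (rad/s): [2.39, 2.39, 3.01, 3.01, 3.14, 3.14, 3.14].

INTERFACE

Orientations are given as a unit quaternion [x, y, z, w].
In Python, from station import * gives the robot as it stands.
- The arm moves only by the tool apply_moves, never from a script. Its argument "targets" is a list of rows, each a list of 7 numbers: the shift along the tool's x, y, z as a fraction of full scale, then the turn, a rotation vector about the tool's x, y, z as a fraction of full scale, then the opening, from 0 (shut) to 1 (fully open). In form: [[x, y, z, ax, ay, az, jaw], ...]. A call has 1 to 12 rows; each row shifts and turns the commanded pose from where the row before left it, along the tool's axes as they then stand; what a row does not reach is not made up. Full scale, the value 1, is 20 mm for a shift and 4 degrees for a turn. A row lasts 1/8 s, in which the tool goes at most 62.5 mm and 10.7 degrees, less where a joint would pass 70% of its speed; a pose out of reach is approached as far as the arm can. A call with a number of a shift or a turn outside -1 to 1 is refused whole. A call with a gripper value outside its range is refused whole. The fingers move at their own pace and stop on an object; the grip force is fixed at half the most. Time passes only in rows, so rows that do not move let the fingers close. It gives the time, the measured TCP pose, the force, the opening and the grip force at its end, in the units of the state.
- get_obs(): the state, without advancing time (a new reading comes with each control period).
- camera(name): name is "side" or "top" or "wrist"; returns the picture (480x640x3 uint8, blue, green, red); there is no depth.
- calibration(name): a dict with "vfov" (degrees; the focal length in pixels is half the picture's height over the tangent of half this angle, whatever the lens; pixels are square), "cx", "cy" (the principal point, pixels), "camera_from_world" (4x4, takes a point from world to camera coordinates). Camera axes: x right, y down, z forward; pixel columns grow to the right and rows downward; lengths in m; the calibration is good to about 2 mm. A picture is of the moment at which its call begins: read the wrist's pose just before it. calibration takes no time and is no camera call; for the wrist camera it gives the pose at the moment of the call.
- job_done(): hands the job in; it is judged then, once.
The state is a dict: "t": time; "joints": joint angles; "qvel": joint speeds; "joint_efforts": joint torques, N m; "eef_pos": TCP position; "tcp_rot": TCP orientation; "force": force on the tool from outside, world axes, zero at the start; "ft_torque": the same for the moment, N m; "width": finger opening in m; "gripper_force": force on a finger pad.
Only numpy, scipy, OpenCV 4.12 (cv2) and the standard library are available. Lean on these libraries where they do the work, as an engineer would, in place of code of your own. Each camera call takes 0.05 s, during which the arm holds its last target. There are 200 camera calls.

## Working session

There is one attempt and no reset: what is moved stays moved. The work goes in short steps, Python scripts to look and compute and a tool call to move; the robot and the scene stay as the last step left them, time stands still between calls to the robot, and variables do not carry over. Pictures are saved under pics/ and viewed, at most 10 in all, crops included, and the job is handed in when it is done.

Besides the shell and the picture viewer there is one more tool, called as a command line: name --pt "numbers of a row" for each row, then --argument value for the rest. apply_moves: Moves the arm, as the interface text tells. Shift numbers are shares of 20 mm and turn numbers shares of 4 degrees, none past 1 either way. Its arguments: {"type":"object","properties":{"targets":{"type":"array","items":{"type":"array","items":{"type":"number","minimum":-1,"maximum":1}}}},"required":["targets"]}

```bash
ls; mkdir -p pics
python3 - <<'E'
from station import *
import cv2,numpy as np
o=get_obs();print({k:np.round(v,3).tolist() for k,v in o.items()})
for n in ("side","top","wrist"):
    c=calibration(n);print(n,c["vfov"],c["cx"],c["cy"],np.round(c["camera_from_world"],4).tolist())
    cv2.imwrite(f"pics/{n}0.png",camera(n))
E
```

```text
pics
{'t': 0.0, 'joints': [1.063, 0.384, 0.016, 1.371, -0.006, 1.388, -0.046], 'qvel': [0.0, 0.0, -0.0, -0.001, -0.0, 0.002, -0.002], 'joint_efforts': [0.0, -62.76, 0.844, -37.183, 0.016, 0.014, -0.0], 'eef_pos': [0.269, -0.564, 0.303], 'tcp_rot': [0.975, 0.221, -0.0, -0.001], 'force': [-0.62, 0.529, 0.842], 'ft_torque': [0.038, 0.021, 0.036], 'gripper_force': 0.0, 'width': 0.085}
side 51.691944374720386 315.69414120370755 233.09064141522103 [[-0.9402, -0.3405, -0.0123, 0.4577], [-0.1818, 0.5319, -0.8271, 0.2759], [0.2882, -0.7753, -0.562, 0.9655], [0.0, 0.0, 0.0, 1.0]]
top 51.084902552409396 323.295248889346 247.4648768678283 [[-0.0064, -0.9999, 0.0101, -0.0866], [-0.9933, 0.0052, -0.1159, 0.5392], [0.1158, -0.0108, -0.9932, 1.3004], [0.0, 0.0, 0.0, 1.0]]
wrist 66.1612706184755 318.87582859928244 243.10797284202812 [[0.4306, -0.9025, -0.002, -0.6241], [-0.8709, -0.4161, 0.2617, -0.0342], [-0.237, -0.1109, -0.9652, 0.378], [0.0, 0.0, 0.0, 1.0]]
```

View pics/top0.png

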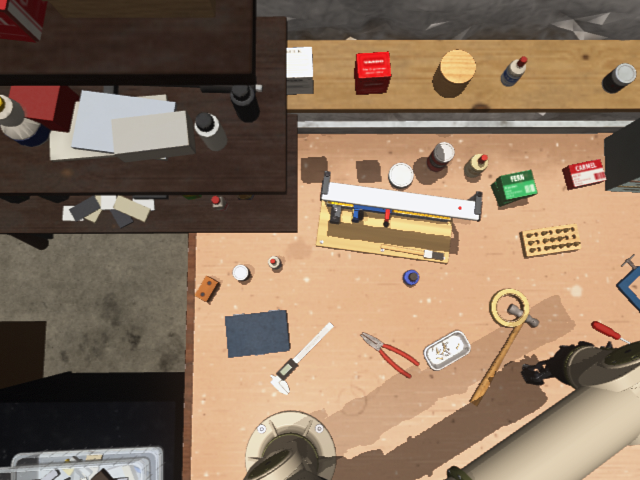

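View pics/side0.png

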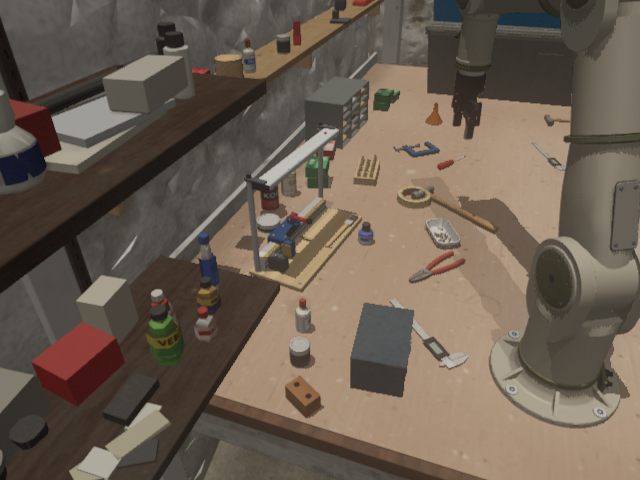

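The top view shows the sample at (206,289), tin (241,272), glue (274,262), ink (411,277) and the jig running from about (318,246) to (448,262) along its front edge. The lever's red is at (387,215). The side view shows the sample at (303,394) and the stop near (292,232). I'll zoom in on both.

Run:
```python
import cv2,numpy as np
a=cv2.imread("pics/top0.png");b=cv2.imread("pics/side0.png")
t=cv2.resize(a[165:275,305:495],None,fx=4,fy=4,interpolation=cv2.INTER_CUBIC)
cv2.imwrite("pics/topz.png",t)
s=cv2.resize(b[120:300,230:380],None,fx=3.3,fy=3.3,interpolation=cv2.INTER_CUBIC)
cv2.imwrite("pics/sidez.png",s)
```

```text
(no output)
```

View pics/topz.png

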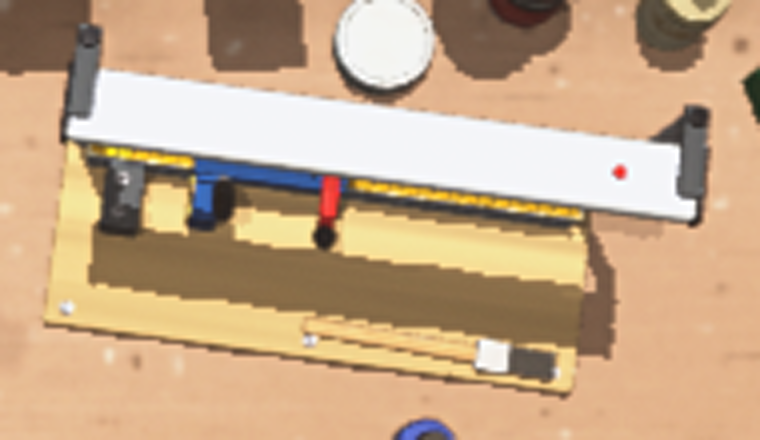

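View pics/sidez.png

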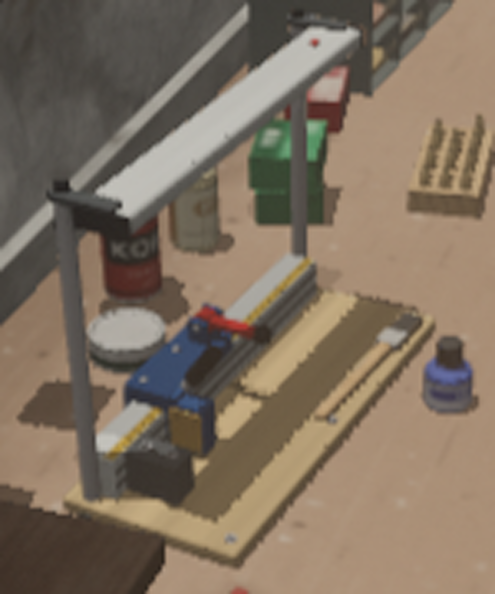

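The top zoom shows the base's front corners at full-picture (316.3,245.8) and (448,263.3), the grip at (360.5,215) and the lever ball at (386,224). The side zoom shows the brass face, the lever (down) and the end block. Next I'll measure.

```bash
cat > h.py <<'E'
from station import *
import cv2,numpy as np
from scipy.spatial.transform import Rotation as R
def K(n):
    c=calibration(n);f=240/np.tan(np.radians(c["vfov"])/2);return f,c["cx"],c["cy"],np.array(c["camera_from_world"])
def ray(n,p,C=None):
    f,cx,cy,T=C or K(n);d=T[:3,:3].T@np.array([(p[0]-cx)/f,(p[1]-cy)/f,1]);return -T[:3,:3].T@T[:3,3],d
def onz(n,p,z,C=None):
    o,d=ray(n,p,C);return o+d*(z-o[2])/d[2]
def proj(n,P,C=None):
    f,cx,cy,T=C or K(n);q=T[:3,:3]@np.array(P)+T[:3,3];return np.array([f*q[0]/q[2]+cx,f*q[1]/q[2]+cy])
def meet(n,p,m,q):
    o,d=ray(n,p);u,e=ray(m,q);s=np.linalg.lstsq(np.c_[d,-e],u-o,rcond=None)[0]
    A,B=o+s[0]*d,u+s[1]*e;return (A+B)/2,np.linalg.norm(A-B)
E
python3 - <<'E'
from h import *
r=lambda v:np.round(v,4).tolist()
fl=onz("top",(316.25,245.5),.014);fr=onz("top",(448,263),.014)
print("front",r(fl),r(fr),np.linalg.norm(fl-fr))
y=(fl-fr)[:2];yaw=np.arctan2(-y[0],y[1]);print("yaw",yaw)
Rz=np.array([[np.cos(yaw),-np.sin(yaw)],[np.sin(yaw),np.cos(yaw)]])
org=(fl+fr)[:2]/2-Rz@[-.085,0];print("org",r(org))
W=lambda p:np.r_[org+Rz@np.array(p[:2]),p[2]]
J=lambda P:np.r_[Rz.T@(np.array(P[:2])-org),P[2]]
for n,q in dict(cFL=(-.085,.18,.014),cFR=(-.085,-.18,.014),ebtopcorner=(-.02,.125,.053),ebtc2=(-.02,.151,.053),fencefarR=(.025,-.17,.05)).items():print(n,"side",r(proj("side",W(q))),"top",r(proj("top",W(q))))
tip=onz("top",(386,224),.080);print("tipjig",r(J(tip)),r(tip), r(proj("side",tip)))
g=onz("top",(360.5,215.2),.096);print("gripjig",r(J(g)), r(proj("side",g)))
# colours
a=cv2.imread("pics/top0.png");h=cv2.cvtColor(a,cv2.COLOR_BGR2HSV)
def blob(x0,x1,y0,y1,m):
    mm=np.zeros(h.shape[:2],np.uint8);mm[y0:y1,x0:x1]=m[y0:y1,x0:x1]*255
    c=max(cv2.findContours(mm,0,2)[0],key=cv2.contourArea);return cv2.minAreaRect(c),cv2.contourArea(c)
H,S,V=cv2.split(h)
print("px",h[289,206],h[289,225],h[280,206])
b,ar=blob(190,225,270,310,(S>130)&(H<20));print("sample",b,ar)
print(r(onz("top",b[0],.036)),[r(onz("top",p,.036)) for p in cv2.boxPoints(b)])
for n,p,z in (("tin",(241,272),.05),("glue",(274,262),.084),("ink",(411,277),.06)):print(n,r(onz("top",p,z)))
s=cv2.resize(a[250:320,185:290],None,fx=6,fy=6,interpolation=cv2.INTER_CUBIC)
b=cv2.imread("pics/side0.png")[370:420,270:340]
s2=cv2.resize(b,(630,450),interpolation=cv2.INTER_CUBIC)[:180*2+90]
cv2.imwrite("pics/samp.png",s)
E
```

```text
front [0.5462, -0.071, 0.014] [0.497, -0.4246, 0.014] 0.3569325002963896
yaw -0.13816686879540419
org [0.6058, -0.2595]
cFL side [301.9173, 287.3381] top [315.6847, 245.4249]
cFR side [362.6124, 214.8686] top [448.5669, 263.0753]
ebtopcorner side [289.2225, 254.2041] top [339.6633, 222.0484]
ebtc2 side [283.7656, 259.9537] top [329.8496, 220.7477]
fencefarR side [327.0462, 197.044] top [452.591, 220.2404]
tipjig [-0.0138, 0.0067, 0.08] [0.593, -0.251, 0.08] [309.7781, 220.9239]
gripjig [-0.0029, 0.0756, 0.096] [292.5926, 227.8453]
px [ 13 173 202] [ 14  95 230] [ 13 174 204]
sample ((206.41542053222656, 288.5231018066406), (16.124515533447266, 23.56659698486328), 29.744882583618164) 327.0
[0.4318, 0.2164, 0.036] [[0.4158, 0.2495, 0.036], [0.469, 0.2202, 0.036], [0.4479, 0.1832, 0.036], [0.3948, 0.2126, 0.036]]
tin [0.4735, 0.1246, 0.05]
glue [0.4961, 0.0361, 0.084]
ink [0.4574, -0.3155, 0.06]
```

View pics/samp.png

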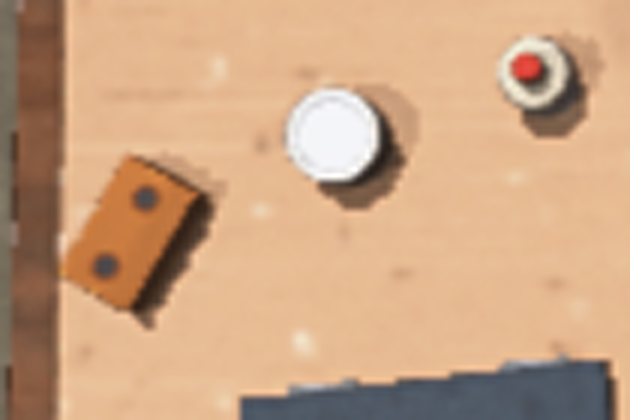

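The sample is rust-brown, centred at about (207,289) with its long axis leaning up-right. The side-view projections agree with the jig, grip and lever estimates to about a pixel. Next I'll write a planner helper that gives the constant row increments for a target.

```bash
cat >> h.py <<'E'
yaw=-.1382;org=np.array([.6058,-.2595]);Rz=R.from_euler('z',yaw).as_matrix()[:2,:2]
W=lambda p:np.r_[org+Rz@np.array(p[:2]),p[2]]
J=lambda P:np.r_[Rz.T@(np.array(P[:2])-org),P[2]]
def ori(lean,xyaw):   # tool x horizontal heading xyaw (rad), z leaning forward by lean deg
    h=np.array([np.cos(xyaw),np.sin(xyaw),0]);u=np.array([0,0,1.]);s,c=np.sin(np.radians(lean)),np.cos(np.radians(lean))
    x=c*h+s*u;z=s*h-c*u;return np.c_[x,np.cross(z,x),z]
def plan(P,Rt,ahead,N=None):
    """P world target of point 'ahead' m in front of TCP -> N identical rows"""
    o=get_obs();p=np.array(o["eef_pos"]);A=R.from_quat(o["tcp_rot"]).as_matrix()
    w=R.from_matrix(A.T@Rt).as_rotvec();d=A.T@(np.array(P)-ahead*Rt[:,2]-p)
    n=N or int(np.ceil(max(np.abs(w).max()/np.radians(4),np.abs(d).max()/.02)+.01))
    while 1:
        r=R.from_rotvec(w/n).as_matrix();S=sum(np.linalg.matrix_power(r,k) for k in range(n));t=np.linalg.solve(S,d)
        if np.abs(t).max()<=.02 or N: break
        n+=1
    print("N",n,"row",np.round(np.r_[t/.02,w/n/np.radians(4)],3).tolist())
def where(ahead=.073):
    o=get_obs();A=R.from_quat(o["tcp_rot"]).as_matrix();P=o["eef_pos"]+ahead*A[:,2]
    print("t",round(o["t"],2),"world",np.round(P,4),"jig mm",np.round(J(P)*1e3,1),"z",np.round(A[:,2],3),"y",np.round(A[:,1],3),"F",np.round(o["force"],1),"w",round(o["width"],4),round(o["gripper_force"],1),"q",np.round(o["joints"],2))
E
python3 - <<'E'
from h import *
where()
for q in ((321.5,199.5),(480,219.8)): print("bar edge",J(onz("top",q,.269)))
print("saddle front",J(onz("top",(370,211.3),.066)), "face px", J(onz("top",(353,221),.055)), "ink",J(onz("top",(411,277),.06)))
O=ori(45,yaw);pre=np.array([-.023,.007,.054])
plan(W(pre+np.array([-.085,0,.085])),O,.073)
E
```

```text
t 0.15 world [ 0.2688 -0.5638  0.2301] jig mm [-291.8 -347.8  230.1] z [-0.001  0.001 -1.   ] y [ 0.43  -0.903 -0.002] F [-0.3  1.3 -0.5] w 0.0854 0.0 q [ 1.06  0.38  0.02  1.37 -0.01  1.39 -0.05]
bar edge [-0.01272546  0.17551344  0.269     ]
bar edge [-0.01121705 -0.17576229  0.269     ]
saddle front [0.01646255 0.05043085 0.066     ] face px [-0.01291594  0.09069529  0.055     ] ink [-0.13923437 -0.0759037   0.06      ]
N 16 row [0.594, -0.968, 0.576, -0.206, 0.683, 0.494]
```

apply_moves --pt "0.594 -0.968 0.576 -0.206 0.683 0.494 0" --pt "0.594 -0.968 0.576 -0.206 0.683 0.494 0" --pt "0.594 -0.968 0.576 -0.206 0.683 0.494 0" --pt "0.594 -0.968 0.576 -0.206 0.683 0.494 0" --pt "0.594 -0.968 0.576 -0.206 0.683 0.494 0" --pt "0.594 -0.968 0.576 -0.206 0.683 0.494 0" --pt "0.594 -0.968 0.576 -0.206 0.683 0.494 0" --pt "0.594 -0.968 0.576 -0.206 0.683 0.494 0"

```text
t: 1.15
eef_pos: [0.3242, -0.3859, 0.2238]
tcp_rot: [0.977, 0.08, 0.197, 0.014]
force: [1.0, 0.1, 0.3]
width: 0.0001
gripper_force: 0.0
```

apply_moves --pt "0.594 -0.968 0.576 -0.206 0.683 0.494 0" --pt "0.594 -0.968 0.576 -0.206 0.683 0.494 0" --pt "0.594 -0.968 0.576 -0.206 0.683 0.494 0" --pt "0.594 -0.968 0.576 -0.206 0.683 0.494 0" --pt "0.594 -0.968 0.576 -0.206 0.683 0.494 0" --pt "0.594 -0.968 0.576 -0.206 0.683 0.494 0" --pt "0.594 -0.968 0.576 -0.206 0.683 0.494 0" --pt "0.594 -0.968 0.576 -0.206 0.683 0.494 0"

```text
t: 2.15
eef_pos: [0.4407, -0.2373, 0.1911]
tcp_rot: [0.928, -0.049, 0.369, 0.025]
force: [0.8, 0.1, 0.2]
width: 0.0003
gripper_force: 0.0
```

Run:
```python
from h import *
where()
plan(W([-.023,.007,.054]),ori(45,yaw),.073)
```

```text
t 2.15 world [ 0.4906 -0.2432  0.1381] jig mm [-116.3    0.2  138.1] z [ 0.683 -0.082 -0.726] y [-0.109 -0.994  0.01 ] F [0.8 0.1 0.2] w 0.0003 0.0 q [ 1.13 -0.03 -0.5   2.33 -1.2   0.38 -0.01]
N 7 row [0.047, -0.048, 0.896, -0.027, 0.055, 0.056]
```

apply_moves --pt "0.047 -0.048 0.896 -0.027 0.055 0.056 0" --pt "0.047 -0.048 0.896 -0.027 0.055 0.056 0" --pt "0.047 -0.048 0.896 -0.027 0.055 0.056 0" --pt "0.047 -0.048 0.896 -0.027 0.055 0.056 0" --pt "0.047 -0.048 0.896 -0.027 0.055 0.056 0" --pt "0.047 -0.048 0.896 -0.027 0.055 0.056 0" --pt "0 0 0 0 0 0 0"

```text
t: 3.02
eef_pos: [0.5154, -0.251, 0.1275]
tcp_rot: [0.927, -0.063, 0.37, 0.023]
force: [0.5, -0.2, -0.4]
width: 0.0005
gripper_force: 0.0
```

Run:
```python
from h import *
where()
plan(W([-.023,.007,.054]),ori(45,yaw),.073)
```

```text
t 3.02 world [ 0.5652 -0.2575  0.0745] jig mm [-40.5  -3.6  74.5] z [ 0.682 -0.088 -0.726] y [-0.133 -0.991 -0.004] F [ 0.5 -0.2 -0.4] w 0.0005 0.0 q [ 1.38  0.37 -0.93  2.21 -1.43  0.02  0.32]
N 2 row [-0.088, -0.273, 0.674, -0.047, 0.19, 0.005]
```

apply_moves --pt "-0.05 -0.27 0.6 0 0 0 0" --pt "-0.05 -0.27 0.6 0 0 0 0" --pt "0 0 0 0 0 0 0"

```text
t: 3.4
eef_pos: [0.5323, -0.2456, 0.1182]
tcp_rot: [0.93, -0.06, 0.363, 0.019]
force: [0.1, -0.3, -0.3]
width: 0.0001
gripper_force: 0.0
```

Run:
```python
from h import *
where()
plan(W([-.023,.007,.054]),ori(40,yaw),.073)
cv2.imwrite("pics/s1.png",cv2.resize(camera("side")[120:300,230:400],None,fx=3.3,fy=3.3,interpolation=cv2.INTER_CUBIC))
```

```text
t 3.4 world [ 0.5815 -0.2514  0.0645] jig mm [-25.2   4.7  64.5] z [ 0.673 -0.079 -0.736] y [-0.125 -0.992 -0.009] F [ 0.1 -0.3 -0.3] w 0.0001 0.0 q [ 1.24  0.39 -0.82  2.18 -1.43  0.02  0.29]
N 1 row [-0.106, -0.162, 0.468, -0.211, -0.657, 0.053]
```

View pics/s1.png

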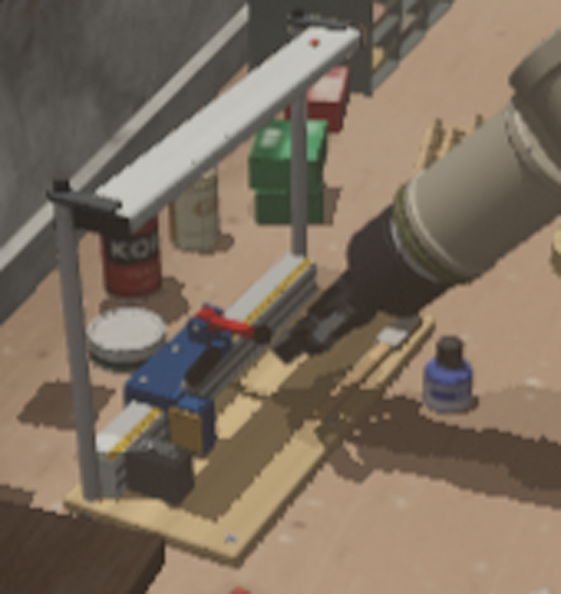

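The side view shows the shut fingertips at about (290,345) in the crop, just below and before the black ball at (262,333), with nothing disturbed. I'll go under the ball and lift.

apply_moves --pt "-0.1 -0.12 0.45 -0.1 -0.65 0.05 0" --pt "0 0 0 0 0 0 0" --pt "0.2 0 -0.2 0 0 0 0" --pt "0.25 0 -0.25 0 0 0 0" --pt "0 0 0 0 0 0 0"

```text
t: 4.08
eef_pos: [0.5348, -0.2447, 0.1216]
tcp_rot: [0.935, -0.061, 0.35, 0.019]
force: [0.0, 0.1, -0.0]
width: 0.0
gripper_force: 0.0
```

Run:
```python
from h import *
where()
plan(W([-.023,.007,.054])+[0,0,.04],ori(40,yaw),.073)
```

```text
t 4.08 world [ 0.5823 -0.2503  0.0665] jig mm [-24.5   5.8  66.5] z [ 0.651 -0.078 -0.755] y [-0.128 -0.992 -0.008] F [ 0.   0.1 -0. ] w 0.0 0.0 q [ 0.91  0.29 -0.46  2.17 -1.29  0.13  0.05]
N 2 row [0.509, -0.055, -0.496, -0.09, -0.122, 0.02]
```

apply_moves --pt "0 -0.05 0.4 0 0 0 0" --pt "0.2 0 -0.15 0 0 0 0" --pt "0.3 0 -0.25 0 0 0 0" --pt "0.3 0 -0.25 0 0 0 0" --pt "0.3 0 -0.2 0 0 0 0"

```text
t: 4.7
eef_pos: [0.544, -0.245, 0.1407]
tcp_rot: [0.935, -0.062, 0.348, 0.018]
force: [-3.0, 1.2, 0.1]
width: -0.0003
gripper_force: 1.4
```

Run:
```python
from h import *
where()
a=cv2.cvtColor(camera("side"),cv2.COLOR_BGR2HSV)
m=cv2.inRange(a,(0,150,80),(8,255,255))|cv2.inRange(a,(172,150,80),(180,255,255));m[:200]=0;m[250:]=0;m[:,:280]=0;m[:,340:]=0
p=cv2.findNonZero(m);print(len(p),cv2.minAreaRect(p),p[:,0].min(0),p[:,0].max(0))
for f in (0,.2,.4,.6,.8):print(f,proj("side",W([.038,.007,.08])),proj("side",W([.038-.044*np.cos(f),.007,.08+.044*np.sin(f)])))
```

```text
t 4.7 world [ 0.5914 -0.2506  0.0854] jig mm [-15.5   6.8  85.4] z [ 0.649 -0.076 -0.757] y [-0.128 -0.992 -0.01 ] F [-3.   1.2  0.1] w -0.0003 1.4 q [ 0.74  0.25 -0.29  2.14 -1.11  0.19 -0.17]
30 ((296.5, 214.5), (3.0, 13.0), 90.0) [290 213] [303 216]
0 [292.43190716 216.19130683] [307.07644793 220.25067309]
0.2 [292.43190716 216.19130683] [306.70517913 217.33032699]
0.4 [292.43190716 216.19130683] [305.75114163 214.34481524]
0.6 [292.43190716 216.19130683] [304.24962644 211.41963973]
0.8 [292.43190716 216.19130683] [302.26100635 208.67942141]
```

apply_moves --pt "0.28 0 -0.12 0 0 0 0" --pt "0.28 0 -0.1 0 0 0 0" --pt "0.28 0 -0.08 0 0 0 0" --pt "0.28 0 -0.06 0 0 0 0" --pt "0 0 0 0 0 0 0"

```text
t: 5.38
eef_pos: [0.5545, -0.2465, 0.1579]
tcp_rot: [0.936, -0.062, 0.346, 0.017]
force: [-5.4, -0.4, -10.2]
width: 0.0002
gripper_force: 5.1
```

```bash
cat >> h.py <<'E'
def red(y,y0=200,y1=250,x0=270,x1=360):
    a=cv2.cvtColor(camera("side"),cv2.COLOR_BGR2HSV)
    m=cv2.inRange(a,(0,150,80),(8,255,255))|cv2.inRange(a,(172,150,80),(180,255,255));k=np.zeros_like(m);k[y0:y1,x0:x1]=m[y0:y1,x0:x1]
    p=cv2.findNonZero(k)[:,0];v=cv2.fitLine(p,2,0,.01,.01).ravel();print("red",len(p),p.min(0),p.max(0),"slope",v[1]/v[0])
    h=proj("side",W([.038,y,.08]))
    for f in (0,.2,.4,.6,.8):
        q=proj("side",W([.038-.044*np.cos(f),y,.08+.044*np.sin(f)]));print(f,np.round(q,1),"slope",round((q-h)[1]/(q-h)[0],2),end="; ")
E
python3 - <<'E'
from h import *
where();red(.007)
E
```

```text
t 5.38 world [ 0.6016 -0.252   0.1024] jig mm [ -5.1   6.8 102.4] z [ 0.645 -0.075 -0.76 ] y [-0.129 -0.992 -0.011] F [ -5.4  -0.4 -10.2] w 0.0002 5.1 q [ 0.64  0.23 -0.18  2.11 -0.96  0.23 -0.34]
red 24 [290 209] [300 220] slope -0.8921578
0 [307.1 220.3] slope 0.28; 0.2 [306.7 217.3] slope 0.08; 0.4 [305.8 214.3] slope -0.14; 0.6 [304.2 211.4] slope -0.4; 0.8 [302.3 208.7] slope -0.76;
```

apply_moves --pt "0.2 0 0 0 0 0 0" --pt "0.05 0 0 0 0 0 0"

```text
t: 5.68
eef_pos: [0.5557, -0.2467, 0.1585]
tcp_rot: [0.937, -0.063, 0.343, 0.016]
force: [-20.4, 1.5, -9.7]
width: 0.0002
gripper_force: 10.4
```

Run:
```python
from h import *
where();red(.007)
```

```text
t 5.67 world [ 0.6025 -0.2521  0.1027] jig mm [ -4.3   6.9 102.7] z [ 0.641 -0.074 -0.764] y [-0.129 -0.992 -0.013] F [-20.4   1.5  -9.7] w 0.0002 10.4 q [ 0.62  0.23 -0.16  2.1  -0.94  0.24 -0.37]
red 22 [290 209] [300 220] slope -0.9506883
0 [307.1 220.3] slope 0.28; 0.2 [306.7 217.3] slope 0.08; 0.4 [305.8 214.3] slope -0.14; 0.6 [304.2 211.4] slope -0.4; 0.8 [302.3 208.7] slope -0.76;
```

The lever is at its upper stop: its slope is -0.95 and the force jumped to 20 N. I'll back off and go for the grip.

apply_moves --pt "-0.6 0 -0.2 0 0 0 0" --pt "-0.4 0 -1 0 0 0 0" --pt "0 -0.5 -1 0 0 0 0" --pt "0 -1 -1 0 0 0 0.6" --pt "0 -1 0 0 0 0 0.6" --pt "0 0 0 0 0 0 0.6"

```text
t: 6.48
eef_pos: [0.5114, -0.1897, 0.2011]
tcp_rot: [0.935, -0.06, 0.349, 0.018]
force: [0.3, 1.1, 0.2]
width: 0.0514
gripper_force: 0.0
```

Run:
```python
from h import *
where(.054);red(.007)
g=np.array([-.005,.0756,.094]);s,c=np.sin(np.radians(35)),np.cos(np.radians(35))
plan(W(g-.04*np.array([s,0,-c])),ori(35,yaw),.054)
im=camera("side");cv2.imwrite("pics/s2.png",cv2.resize(im[120:300,230:400],None,fx=3.3,fy=3.3,interpolation=cv2.INTER_CUBIC))
cv2.imwrite("pics/t2.png",cv2.resize(camera("top")[165:275,305:495],None,fx=4,fy=4,interpolation=cv2.INTER_CUBIC))
```

```text
t 6.47 world [ 0.5465 -0.1938  0.1604] jig mm [-67.8  56.9 160.4] z [ 0.651 -0.076 -0.755] y [-0.125 -0.992 -0.008] F [0.3 1.1 0.2] w 0.0514 0.0 q [ 0.56  0.02 -0.17  2.23 -0.74  0.26 -0.65]
red 21 [290 210] [300 220] slope -0.84965706
0 [307.1 220.3] slope 0.28; 0.2 [306.7 217.3] slope 0.08; 0.4 [305.8 214.3] slope -0.14; 0.6 [304.2 211.4] slope -0.4; 0.8 [302.3 208.7] slope -0.76; N 3 row [0.259, -0.336, 0.856, -0.062, -0.494, 0.017]
```

View pics/s2.png

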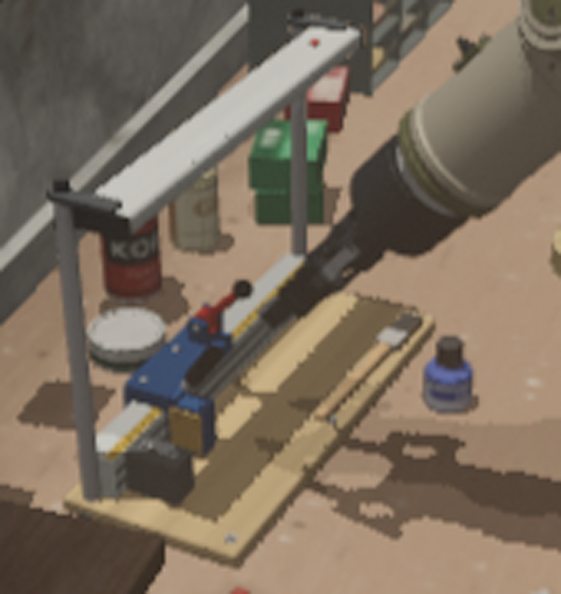

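The lever stands fully raised, with its ball at (242,289) in the crop, and the stop hasn't moved. Next, the grip at (207,365).

apply_moves --pt "0.259 -0.336 0.856 -0.062 -0.494 0.017 0.6" --pt "0.259 -0.336 0.856 -0.062 -0.494 0.017 0.6" --pt "0.259 -0.336 0.856 -0.062 -0.494 0.017 0.6" --pt "0 0 0 0 0 0 0.6"

```text
t: 7.12
eef_pos: [0.5586, -0.1768, 0.1702]
tcp_rot: [0.952, -0.066, 0.299, 0.02]
force: [-0.4, 0.9, -0.0]
width: 0.0512
gripper_force: 0.0
```

Run:
```python
from h import *
where(.054)
plan(W([-.005,.0756,.094]),ori(35,yaw),.054)
```

```text
t 7.12 world [ 0.5892 -0.181   0.1259] jig mm [-27.3  75.5 125.9] z [ 0.567 -0.078 -0.82 ] y [-0.138 -0.99  -0.001] F [-0.4  0.9 -0. ] w 0.0512 0.0 q [ 0.39  0.16 -0.1   2.11 -0.27  0.28 -1.17]
N 2 row [-0.002, -0.003, 0.973, -0.005, 0.012, -0.007]
```

apply_moves --pt "0 0 0.97 0 0 0 0.6" --pt "0 0 0.97 0 0 0 0.6" --pt "0 0 0 0 0 0 0" --pt "0 0 0 0 0 0 0" --pt "0 0 0 0 0 0 0" --pt "0 0 0 0 0 0 0"

```text
t: 7.88
eef_pos: [0.5792, -0.1803, 0.1398]
tcp_rot: [0.951, -0.067, 0.3, 0.021]
force: [-6.6, 0.5, 3.8]
width: 0.0118
gripper_force: 58.6
```

Run:
```python
from h import *
where(.054)
```

```text
t 7.88 world [ 0.6098 -0.1845  0.0955] jig mm [-6.3 74.8 95.5] z [ 0.568 -0.08  -0.82 ] y [-0.14  -0.99  -0.001] F [-6.6  0.5  3.8] w 0.0118 58.6 q [ 0.39  0.25 -0.11  2.08 -0.28  0.21 -1.16]
```

apply_moves --pt "0 0.5 0 0 0 0 0" --pt "0 0.8 0 0 0 0 0" --pt "0 0.8 0 0 0 0 0" --pt "0 0.8 0 0 0 0 0" --pt "0 0.8 0 0 0 0 0" --pt "0 0.8 0 0 0 0 0" --pt "0 0 0 0 0 0 0"

```text
t: 8.75
eef_pos: [0.5665, -0.2712, 0.1398]
tcp_rot: [0.951, -0.068, 0.3, 0.022]
force: [-7.3, -0.9, 4.7]
width: 0.0122
gripper_force: 59.9
```

Run:
```python
from h import *
where(.054)
```

```text
t 8.75 world [ 0.5971 -0.2756  0.0956] jig mm [ -6.4 -17.1  95.6] z [ 0.568 -0.082 -0.819] y [-0.143 -0.99   0.   ] F [-7.3 -0.9  4.7] w 0.0122 59.9 q [ 0.73  0.31 -0.28  2.01 -0.42  0.28 -0.85]
```

apply_moves --pt "0 0 0 0 0 0 0.5" --pt "0 0 0 0 0 0 0.5" --pt "0 0 -0.6 0 0 0 0.5" --pt "0 0 -1 0 0 0 0.5" --pt "0 0 -1 0 0 0 0.5" --pt "0 0 -1 0 0 0 0.7" --pt "0 0 -1 0 0 0 0.9" --pt "0 0 -1 0 0 0 0.9" --pt "0 0 0 0 0 0 0.9"

```text
t: 9.88
eef_pos: [0.5037, -0.2604, 0.2332]
tcp_rot: [0.951, -0.067, 0.301, 0.022]
force: [-0.4, -0.7, -0.3]
width: 0.077
gripper_force: 0.0
```

Run:
```python
from h import *
where(.054);red(-.083,180,240,270,380);print()
print("box corner",meet("top",(225,316.7),"side",(353,352)))
print("samp top",onz("top",(207,288.8),.036),onz("top",(206.4,288.5),.036))
c=onz("top",(207,288.8),.036);print("side px",proj("side",c))
b=cv2.imread("pics/side0.png");h=cv2.cvtColor(b,cv2.COLOR_BGR2HSV);m=cv2.inRange(h,(0,130,40),(20,255,255));k=0*m;k[370:420,275:330]=m[370:420,275:330]
print(cv2.boundingRect(cv2.findNonZero(k)))
u=np.array([np.cos(np.radians(-28.8)),np.sin(np.radians(-28.8))]);v=np.array([-u[1],u[0]])
pts=[proj("side",np.r_[c[:2]+a*.03*u+e*.018*v,z]) for a in(1,-1) for e in (1,-1) for z in (0,.036)]
print(np.min(pts,0),np.max(pts,0))
O=ori(22,np.radians(61.2))
plan(np.r_[c[:2],.16],O,.054)
```

```text
t 9.88 world [ 0.5345 -0.2648  0.1891] jig mm [-69.9 -15.1 189.1] z [ 0.57  -0.081 -0.818] y [-0.14  -0.99   0.001] F [-0.4 -0.7 -0.3] w 0.077 0.0 q [ 0.79  0.05 -0.27  2.06 -0.45  0.49 -0.84]
red 16 [307 193] [317 199] slope -0.5836812
0 [322.9 204.4] slope 0.26; 0.2 [322.6 201.5] slope 0.06; 0.4 [321.7 198.6] slope -0.16; 0.6 [320.3 195.8] slope -0.42; 0.8 [318.4 193.2] slope -0.77; 
box corner (array([0.35866911, 0.15561736, 0.09532591]), np.float64(0.00207033488863855))
samp top [0.43106215 0.21486303 0.036     ] [0.43185342 0.21644319 0.036     ]
side px [304.07518286 387.84573573]
(286, 377, 34, 30)
[286.09010911 372.85313375] [322.51522965 416.44380556]
N 24 row [0.222, -0.996, 0.148, 0.345, -0.119, -0.635]
```

Run:
```python
from h import *
plan([.47,.02,.20],ori(25,np.radians(30)),.054)
```

```text
N 14 row [0.011, -0.995, -0.075, 0.341, -0.173, -0.588]
```

apply_moves --pt "0.011 -0.995 -0.075 0.341 -0.173 -0.588 0.9" --pt "0.011 -0.995 -0.075 0.341 -0.173 -0.588 0.9" --pt "0.011 -0.995 -0.075 0.341 -0.173 -0.588 0.9" --pt "0.011 -0.995 -0.075 0.341 -0.173 -0.588 0.9" --pt "0.011 -0.995 -0.075 0.341 -0.173 -0.588 0.9" --pt "0.011 -0.995 -0.075 0.341 -0.173 -0.588 0.9" --pt "0.011 -0.995 -0.075 0.341 -0.173 -0.588 0.9"

```text
t: 10.8
eef_pos: [0.4988, -0.1201, 0.2398]
tcp_rot: [0.961, 0.096, 0.258, -0.019]
force: [0.3, -0.2, 0.8]
width: 0.0769
gripper_force: 0.0
```

apply_moves --pt "0.011 -0.995 -0.075 0.341 -0.173 -0.588 0.9" --pt "0.011 -0.995 -0.075 0.341 -0.173 -0.588 0.9" --pt "0.011 -0.995 -0.075 0.341 -0.173 -0.588 0.9" --pt "0.011 -0.995 -0.075 0.341 -0.173 -0.588 0.9" --pt "0.011 -0.995 -0.075 0.341 -0.173 -0.588 0.9" --pt "0.011 -0.995 -0.075 0.341 -0.173 -0.588 0.9" --pt "0.011 -0.995 -0.075 0.341 -0.173 -0.588 0.9"

```text
t: 11.68
eef_pos: [0.4495, 0.0097, 0.2486]
tcp_rot: [0.943, 0.254, 0.208, -0.058]
force: [0.8, -0.4, 0.5]
width: 0.0771
gripper_force: 0.0
```

Run:
```python
from h import *
where(.054)
plan([.426,.206,.16],ori(22,np.radians(61.2)),.054)
```

```text
t 11.68 world [0.4691 0.0212 0.1997] jig mm [-174.   259.2  199.7] z [ 0.363  0.214 -0.907] y [ 0.503 -0.864 -0.003] F [ 0.8 -0.4  0.5] w 0.0771 0.0 q [ 0.58 -0.15 -0.47  2.14 -0.44  0.82 -0.69]
N 9 row [0.43, -0.853, 0.421, 0.339, -0.081, -0.792]
```

apply_moves --pt "0.43 -0.853 0.421 0.339 -0.081 -0.792 0.95" --pt "0.43 -0.853 0.421 0.339 -0.081 -0.792 0.95" --pt "0.43 -0.853 0.421 0.339 -0.081 -0.792 0.95" --pt "0.43 -0.853 0.421 0.339 -0.081 -0.792 0.95" --pt "0.43 -0.853 0.421 0.339 -0.081 -0.792 0.95" --pt "0.43 -0.853 0.421 0.339 -0.081 -0.792 0.95" --pt "0.43 -0.853 0.421 0.339 -0.081 -0.792 0.95" --pt "0.43 -0.853 0.421 0.339 -0.081 -0.792 0.95" --pt "0.43 -0.853 0.421 0.339 -0.081 -0.792 0.95" --pt "0 0 0 0 0 0 0.95"

```text
t: 12.92
eef_pos: [0.4167, 0.1887, 0.2096]
tcp_rot: [0.845, 0.5, 0.164, -0.097]
force: [0.2, 0.2, -0.6]
width: 0.0811
gripper_force: 0.0
```

Run:
```python
from h import *
where(.054)
im=camera("wrist");cv2.imwrite("pics/w3.png",im);C=K("wrist")
np.save("C.npy",np.array(C,dtype=object),allow_pickle=True)
c=np.array([.4311,.2149]);u=np.array([np.cos(np.radians(-28.8)),np.sin(np.radians(-28.8))]);v=np.array([-u[1],u[0]])
for a,e in((1,1),(1,-1),(-1,-1),(-1,1)):print(np.round(proj("wrist",np.r_[c+a*.03*u+e*.018*v,.036],C)))
```

```text
t 12.93 world [0.4264 0.2064 0.1596] jig mm [-241.9  436.8  159.6] z [ 0.18   0.328 -0.927] y [ 0.877 -0.481 -0.   ] F [ 0.2  0.2 -0.6] w 0.0811 0.0 q [ 0.37 -0.03 -0.69  2.12 -0.39  0.8  -0.58]
[359. 268.]
[360. 320.]
[275. 320.]
[275. 268.]
```

View pics/w3.png

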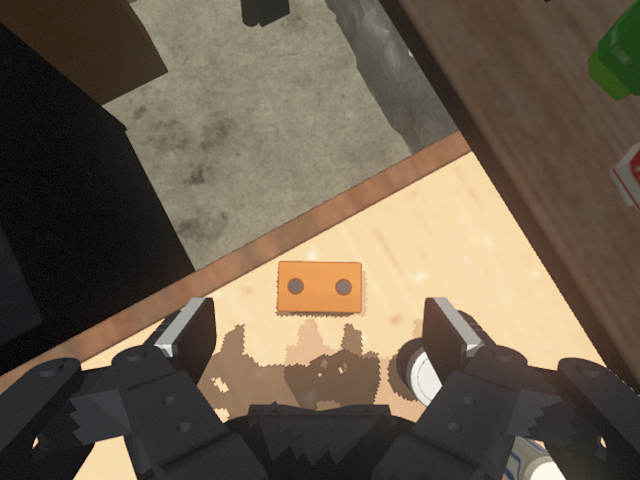

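The wrist view shows the sample's top face from (278,262) to (361,312), square to the jaws, with the tin clear at (420,370).

Run:
```python
from h import *
C=K("wrist")
im=cv2.cvtColor(cv2.imread("pics/w3.png"),cv2.COLOR_BGR2HSV)
m=cv2.inRange(im,(5,150,120),(16,255,255));k=0*m;k[240:340,255:385]=m[240:340,255:385]
c=max(cv2.findContours(k,0,2)[0],key=cv2.contourArea);r=cv2.minAreaRect(c);print(r)
P=onz("wrist",(319.8,287),.036,C);print(P,[np.round(onz("wrist",q,.036,C),4) for q in cv2.boxPoints(r)])
hd=np.array([np.cos(np.radians(61.2)),np.sin(np.radians(61.2))])
plan(np.r_[P[:2]-.003*hd,.026],ori(22,np.radians(61.2)),.054)
```

```text
((318.93194580078125, 286.53717041015625), (83.06156921386719, 49.87539291381836), 1.1017061471939087)
[0.43492332 0.21828317 0.036     ] [array([0.4005, 0.2184, 0.036 ]), array([0.4177, 0.249 , 0.036 ]), array([0.4691, 0.2194, 0.036 ]), array([0.4511, 0.1892, 0.036 ])]
N 7 row [-0.278, 0.005, 0.918, 0.002, -0.0, -0.003]
```

apply_moves --pt "-0.278 0 0.918 0 0 -0.03 0.95" --pt "-0.278 0 0.918 0 0 -0.03 0.95" --pt "-0.278 0 0.918 0 0 -0.03 0.95" --pt "-0.278 0 0.918 0 0 -0.03 0.95" --pt "-0.278 0 0.918 0 0 -0.03 0.95" --pt "-0.278 0 0.918 0 0 -0.03 0.95" --pt "-0.278 0 0.918 0 0 -0.03 0.95" --pt "0 0 0 0 0 0 0.95"

```text
t: 13.98
eef_pos: [0.4233, 0.1969, 0.0753]
tcp_rot: [0.843, 0.504, 0.164, -0.096]
force: [0.5, -0.0, 0.3]
width: 0.081
gripper_force: 0.0
```

Run:
```python
from h import *
where(.054)
```

```text
t 13.97 world [0.433  0.2145 0.0252] jig mm [-236.5  445.7   25.2] z [ 0.18   0.327 -0.928] y [ 0.881 -0.474  0.004] F [ 0.5 -0.   0.3] w 0.081 0.0 q [ 0.27  0.27 -0.67  2.23 -0.2   0.41 -0.68]
```

apply_moves --pt "0 0 0 0 0 0 0" --pt "0 0 0 0 0 0 0" --pt "0 0 0 0 0 0 0" --pt "0 0 0 0 0 0 0" --pt "0.37 0 -0.93 0 0 0 0" --pt "0.37 0 -0.93 0 0 0 0" --pt "0.37 0 -0.93 0 0 0 0" --pt "0.37 0 -0.93 0 0 0 0" --pt "0.37 0 -0.93 0 0 0 0" --pt "0.37 0 -0.93 0 0 0 0" --pt "0.37 0 -0.93 0 0 0 0"

```text
t: 15.35
eef_pos: [0.4224, 0.1972, 0.2174]
tcp_rot: [0.842, 0.505, 0.166, -0.095]
force: [0.3, 0.1, 0.1]
width: 0.059
gripper_force: 64.9
```

Run:
```python
from h import *
where(.054)
plan([.47,.02,.21],ori(22,np.radians(30)),.054)
im=camera("wrist");cv2.imwrite("pics/w4.png",im)
hs=cv2.cvtColor(im,cv2.COLOR_BGR2HSV)
m=cv2.inRange(hs,(5,150,120),(16,255,255));k=0*m;k[200:,150:500]=m[200:,150:500]
c=max(cv2.findContours(k,0,2)[0],key=cv2.contourArea);print(cv2.minAreaRect(c),cv2.contourArea(c))
```

```text
t 15.35 world [0.4323 0.2149 0.1673] jig mm [-237.2  446.   167.3] z [ 0.183  0.327 -0.927] y [ 0.881 -0.473  0.007] F [0.3 0.1 0.1] w 0.059 64.9 q [ 0.38 -0.02 -0.72  2.1  -0.37  0.8  -0.6 ]
N 8 row [-0.598, 0.937, -0.526, -0.361, -0.004, 0.926]
((318.5, 316.0), (102.0, 169.0), 90.0) 16776.5
```

apply_moves --pt "-0.598 0.937 -0.526 -0.361 -0.004 0.926 0" --pt "-0.598 0.937 -0.526 -0.361 -0.004 0.926 0" --pt "-0.598 0.937 -0.526 -0.361 -0.004 0.926 0" --pt "-0.598 0.937 -0.526 -0.361 -0.004 0.926 0" --pt "-0.598 0.937 -0.526 -0.361 -0.004 0.926 0" --pt "-0.598 0.937 -0.526 -0.361 -0.004 0.926 0" --pt "-0.598 0.937 -0.526 -0.361 -0.004 0.926 0" --pt "-0.598 0.937 -0.526 -0.361 -0.004 0.926 0" --pt "0 0 0 0 0 0 0"

```text
t: 16.52
eef_pos: [0.4526, 0.0079, 0.2595]
tcp_rot: [0.949, 0.252, 0.184, -0.049]
force: [-0.2, -0.2, -0.7]
width: 0.0586
gripper_force: 65.0
```

Run:
```python
from h import *
where(.054)
s,c=np.sin(np.radians(22)),np.cos(np.radians(22))
plan(W(np.array([-.001,.0645,.041])-.12*np.array([s,0,-c])),ori(22,yaw),.054)
```

```text
t 16.52 world [0.4702 0.018  0.2094] jig mm [-172.5  256.1  209.4] z [ 0.325  0.186 -0.927] y [ 0.496 -0.869 -0.   ] F [-0.2 -0.2 -0.7] w 0.0586 65.0 q [ 0.59 -0.14 -0.5   2.09 -0.37  0.88 -0.78]
N 11 row [0.125, 0.976, 0.331, -0.32, -0.0, 0.793]
```

apply_moves --pt "0.125 0.976 0.331 -0.32 0 0.793 0" --pt "0.125 0.976 0.331 -0.32 0 0.793 0" --pt "0.125 0.976 0.331 -0.32 0 0.793 0" --pt "0.125 0.976 0.331 -0.32 0 0.793 0" --pt "0.125 0.976 0.331 -0.32 0 0.793 0" --pt "0.125 0.976 0.331 -0.32 0 0.793 0" --pt "0.125 0.976 0.331 -0.32 0 0.793 0" --pt "0.125 0.976 0.331 -0.32 0 0.793 0" --pt "0.125 0.976 0.331 -0.32 0 0.793 0" --pt "0.125 0.976 0.331 -0.32 0 0.793 0" --pt "0.125 0.976 0.331 -0.32 0 0.793 0" --pt "0 0 0 0 0 0 0"

```text
t: 18.02
eef_pos: [0.5499, -0.1845, 0.2009]
tcp_rot: [0.98, -0.066, 0.189, 0.012]
force: [-0.0, 0.3, -0.4]
width: 0.0592
gripper_force: 64.9
```

Run:
```python
from h import *
where(.054)
plan(W(np.array([-.001,.0645,.041])),ori(22,yaw),.054)
cv2.imwrite("pics/w5.png",camera("wrist"))
```

```text
t 18.02 world [ 0.5699 -0.1872  0.1508] jig mm [-45.5  66.7 150.8] z [ 0.369 -0.049 -0.928] y [-0.134 -0.991 -0.001] F [-0.   0.3 -0.4] w 0.0592 64.9 q [ 0.64  0.19 -0.38  1.92  0.02  0.67 -1.44]
N 6 row [0.002, 0.019, 0.987, -0.006, 0.005, 0.008]
```

View pics/w5.png

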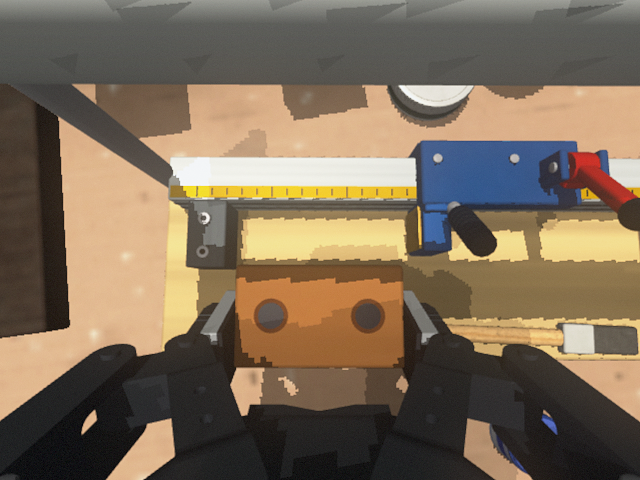

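The wrist view shows the sample square in the jaws. The end block's face is at about x=236 and the stop's brass face at about x=415. The fence's front top edge is at about row 200, and the lever is up.

Run:
```python
from h import *
mm=lambda v:np.round(np.array(v)*1e3,1)
C=K("wrist")
print("eb front-right top",proj("wrist",W([-.02,.125,.053]),C),"eb back top",proj("wrist",W([.025,.125,.053]),C))
print("fence edge mid",proj("wrist",W([.025,.06,.05]),C))
print("face@418,205 z55",mm(J(onz("wrist",(417,215),.055,C))),mm(J(onz("wrist",(410,250),.021,C))))
im=cv2.imread("pics/w5.png")
for x in (280,330,380):print(x,[tuple(int(q) for q in im[r,x]) for r in range(184,214,2)])
for y in (210,225,250):print(y,[(c,tuple(int(q) for q in im[y,c])) for c in range(226,246,2)])
```

```text
eb front-right top [230.59639978 269.589969  ] eb back top [232.95215666 201.07055357]
fence edge mid [331.63186346 202.68266791]
face@418,205 z55 [16.   4.8 55. ] [-3.4  1.5 21. ]
280 [(237, 239, 238), (68, 217, 244), (47, 213, 245), (51, 211, 245), (43, 212, 244), (46, 212, 245), (38, 215, 246), (186, 196, 198), (108, 118, 124), (86, 96, 103), (66, 78, 89), (88, 99, 106), (71, 82, 89), (89, 111, 125), (87, 125, 150)]
330 [(233, 238, 237), (110, 218, 242), (47, 207, 246), (40, 208, 248), (44, 211, 249), (44, 210, 247), (39, 208, 247), (161, 196, 210), (122, 133, 136), (89, 101, 107), (63, 76, 85), (90, 103, 108), (64, 79, 85), (85, 105, 117), (88, 131, 157)]
380 [(227, 232, 232), (150, 218, 236), (44, 196, 239), (45, 194, 238), (43, 195, 238), (35, 192, 236), (37, 192, 237), (148, 196, 216), (132, 140, 143), (87, 94, 101), (61, 70, 79), (90, 100, 106), (65, 71, 80), (82, 96, 105), (89, 131, 157)]
210 [(226, (77, 84, 88)), (228, (62, 72, 79)), (230, (62, 73, 79)), (232, (61, 73, 80)), (234, (62, 72, 78)), (236, (64, 75, 81)), (238, (80, 97, 108)), (240, (81, 99, 110)), (242, (82, 97, 109)), (244, (81, 101, 111))]
225 [(226, (63, 72, 80)), (228, (52, 65, 73)), (230, (55, 66, 73)), (232, (56, 67, 75)), (234, (55, 66, 76)), (236, (54, 65, 74)), (238, (66, 91, 107)), (240, (70, 96, 115)), (242, (65, 91, 108)), (244, (125, 188, 224))]
250 [(226, (46, 59, 70)), (228, (44, 58, 69)), (230, (48, 60, 69)), (232, (50, 61, 72)), (234, (48, 60, 71)), (236, (47, 63, 74)), (238, (65, 98, 117)), (240, (60, 90, 107)), (242, (130, 198, 232)), (244, (129, 195, 229))]
```

apply_moves --pt "0 0.02 0.98 0 0 0 0" --pt "0 0.02 0.98 0 0 0 0" --pt "0 0.02 0.98 0 0 0 0" --pt "0 0.02 0.98 0 0 0 0" --pt "0 0.02 0.98 0 0 0 0" --pt "0 0 0.8 0 0 0 0" --pt "0 0 0 0 0 0 0" --pt "0 0 0 0 0 0 0"

```text
t: 19.08
eef_pos: [0.5924, -0.1913, 0.0965]
tcp_rot: [0.979, -0.065, 0.19, 0.012]
force: [0.4, -0.3, -1.1]
width: 0.059
gripper_force: 64.9
```

Run:
```python
from h import *
where(.054)
```

```text
t 19.07 world [ 0.6124 -0.1939  0.0464] jig mm [-2.5 65.9 46.4] z [ 0.371 -0.049 -0.927] y [-0.132 -0.991 -0.001] F [ 0.4 -0.3 -1.1] w 0.059 64.9 q [ 0.56  0.42 -0.32  1.9   0.15  0.47 -1.54]
```

apply_moves --pt "-0.11 0 0.28 0 0 0 0" --pt "0 0 0 0 0 0 0" --pt "-0.03 0 0.07 0 0 0 0" --pt "0 0 0 0 0 0 0"

```text
t: 19.58
eef_pos: [0.5932, -0.1917, 0.0911]
tcp_rot: [0.979, -0.065, 0.192, 0.013]
force: [-10.6, 4.0, 20.4]
width: 0.0592
gripper_force: 68.3
```

Run:
```python
from h import *
where(.054)
```

```text
t 19.57 world [ 0.6134 -0.1945  0.0411] jig mm [-1.5 65.5 41.1] z [ 0.374 -0.051 -0.926] y [-0.133 -0.991  0.001] F [-10.6   4.   20.4] w 0.0592 68.3 q [ 0.55  0.42 -0.31  1.91  0.16  0.45 -1.55]
```

apply_moves --pt "0.03 0 -0.07 0 0 0 0" --pt "0.14 0 0.056 0 0 0 0" --pt "0 0 0 0 0 0 0"

```text
t: 19.95
eef_pos: [0.5959, -0.1923, 0.0912]
tcp_rot: [0.979, -0.065, 0.191, 0.013]
force: [-3.8, 1.1, 8.7]
width: 0.059
gripper_force: 66.7
```

Run:
```python
from h import *
where(.054)
```

```text
t 19.95 world [ 0.616  -0.195   0.0411] jig mm [ 1.2 65.3 41.1] z [ 0.372 -0.05  -0.927] y [-0.133 -0.991  0.   ] F [-3.8  1.1  8.7] w 0.059 66.7 q [ 0.55  0.43 -0.31  1.9   0.16  0.46 -1.55]
```

Not at the fence yet (the arm moved 2.7 mm at low force), so I'll push on.

apply_moves --pt "0.15 0 0.04 0 0 0 0" --pt "0 0 0 0 0 0 0" --pt "0.1 0 0.04 0 0 0 0" --pt "0 0 0 0 0 0 0"

```text
t: 20.45
eef_pos: [0.5988, -0.1928, 0.0913]
tcp_rot: [0.98, -0.066, 0.189, 0.013]
force: [-22.9, 5.4, 25.8]
width: 0.059
gripper_force: 69.2
```

Run:
```python
from h import *
where(.054)
```

```text
t 20.45 world [ 0.6187 -0.1955  0.0411] jig mm [ 4.  65.2 41.1] z [ 0.368 -0.05  -0.928] y [-0.134 -0.991  0.   ] F [-22.9   5.4  25.8] w 0.059 69.2 q [ 0.54  0.44 -0.31  1.89  0.16  0.47 -1.55]
```

Contact with the fence: 23 N at the expected place. I'll ease off, release and back out.

apply_moves --pt "-0.02 0 -0.06 0 0 0 0" --pt "0 0 0 0 0 0 0.82" --pt "0 0 0 0 0 0 0.82" --pt "0 0 0 0 0 0 0.82" --pt "0 0 -0.6 0 0 0 0.82" --pt "0 0 -1 0 0 0 0.82" --pt "0 0 -1 0 0 0 0.82" --pt "0 0 -1 0 0 0 0.82" --pt "0 0 0 0 0 0 0.82"

```text
t: 21.58
eef_pos: [0.5735, -0.1894, 0.1603]
tcp_rot: [0.979, -0.065, 0.192, 0.013]
force: [0.9, 0.3, 0.5]
width: 0.0698
gripper_force: 0.0
```

Run:
```python
from h import *
where(.054)
g=np.array([-.005,-.0165,.094]);s,c=np.sin(np.radians(35)),np.cos(np.radians(35))
plan(W(g-.05*np.array([s,0,-c])),ori(35,yaw),.054)
cv2.imwrite("pics/w6.png",camera("wrist"))
```

```text
t 21.57 world [ 0.5937 -0.1921  0.1103] jig mm [-21.3  65.  110.3] z [ 0.374 -0.051 -0.926] y [-0.133 -0.991  0.001] F [0.9 0.3 0.5] w 0.0698 0.0 q [ 0.61  0.29 -0.37  1.9   0.09  0.58 -1.49]
N 5 row [-0.12, 0.814, -0.274, -0.005, 0.642, 0.012]
```

View pics/w6.png

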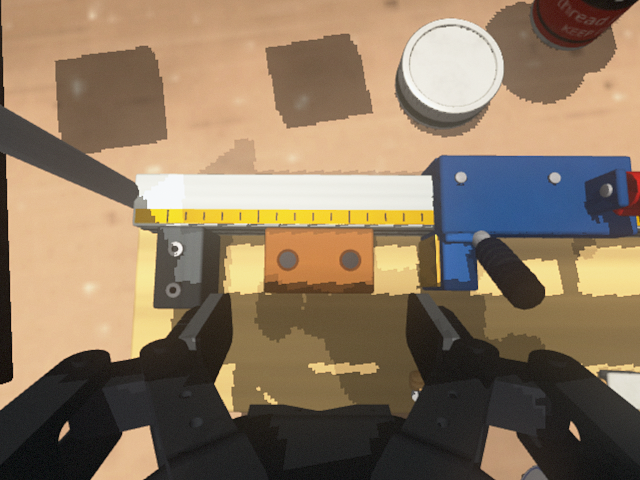

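The sample is released on the bed, flush with the fence between x=265 and 374. The stop's face is at about x=437, and the lever is still up. I'll back off further and then go for the grip.

apply_moves --pt "0 0 -1 0 0.6 0 0.6" --pt "0 0 -1 0 0.6 0 0.6" --pt "0 0.3 -1 0 0.6 0 0.6" --pt "0 0.9 0 0 0.6 0 0.6" --pt "0 0.9 0 0 0.6 0 0.6" --pt "0 0.9 0 0 0.2 0 0.6" --pt "0 0.9 0 0 0 0 0.6" --pt "0 0 0 0 0 0 0.6"

```text
t: 22.62
eef_pos: [0.5374, -0.2646, 0.2116]
tcp_rot: [0.952, -0.065, 0.297, 0.02]
force: [-0.5, -0.0, 0.2]
width: 0.0511
gripper_force: 0.0
```

Run:
```python
from h import *
where(.054)
g=np.array([-.005,-.017,.094]);s,c=np.sin(np.radians(35)),np.cos(np.radians(35))
plan(W(g-.05*np.array([s,0,-c])),ori(35,yaw),.054)
```

```text
t 22.62 world [ 0.5678 -0.2687  0.1672] jig mm [-36.3 -14.3 167.2] z [ 0.564 -0.076 -0.822] y [-0.136 -0.991 -0.001] F [-0.5 -0.   0.2] w 0.0511 0.0 q [ 0.92  0.16 -0.45  2.   -0.32  0.44 -0.96]
N 2 row [-0.413, 0.065, 0.701, -0.016, 0.039, 0.006]
```

apply_moves --pt "-0.41 0.065 0.7 0 0.04 0 0.6" --pt "-0.41 0.065 0.7 0 0.04 0 0.6" --pt "0 0 0.8 0 0 0 0.6" --pt "0 0 0.8 0 0 0 0.6" --pt "0 0 0.85 0 0 0 0.6" --pt "0 0 0 0 0 0 0" --pt "0 0 0 0 0 0 0" --pt "0 0 0 0 0 0 0" --pt "0 0 0 0 0 0 0"

```text
t: 23.75
eef_pos: [0.5682, -0.2697, 0.1405]
tcp_rot: [0.951, -0.064, 0.301, 0.02]
force: [2.5, -0.2, -3.3]
width: 0.0118
gripper_force: 58.4
```

Run:
```python
from h import *
where(.054)
```

```text
t 23.75 world [ 0.5989 -0.2738  0.0963] jig mm [ -4.8 -15.1  96.3] z [ 0.57  -0.076 -0.818] y [-0.133 -0.991 -0.   ] F [ 2.5 -0.2 -3.3] w 0.0118 58.4 q [ 0.85  0.33 -0.42  2.   -0.27  0.27 -0.97]
```

apply_moves --pt "0 -0.4 0 0 0 0 0" --pt "0 -0.4 0 0 0 0 0" --pt "0 -0.4 0 0 0 0 0" --pt "0 -0.4 0 0 0 0 0" --pt "0 -0.4 0 0 0 0 0" --pt "0 -0.4 0 0 0 0 0" --pt "0 -0.3 0 0 0 0 0" --pt "0 0 0 0 0 0 0"

```text
t: 24.75
eef_pos: [0.5756, -0.2159, 0.1405]
tcp_rot: [0.951, -0.063, 0.301, 0.02]
force: [6.3, -0.3, -6.4]
width: 0.0122
gripper_force: 58.8
```

Run:
```python
from h import *
where(.054)
```

```text
t 24.75 world [ 0.6064 -0.22    0.0964] jig mm [-4.8 39.2 96.4] z [ 0.57  -0.076 -0.818] y [-0.133 -0.991 -0.   ] F [ 6.3 -0.3 -6.4] w 0.0122 58.8 q [ 0.66  0.28 -0.33  2.05 -0.21  0.23 -1.14]
```

apply_moves --pt "0 -0.2 0 0 0 0 0" --pt "0 -0.1 0 0 0 0 0" --pt "0 0 0 0 0 0 0"

```text
t: 25.12
eef_pos: [0.5763, -0.2107, 0.1405]
tcp_rot: [0.951, -0.064, 0.301, 0.02]
force: [7.3, -3.0, -7.1]
width: 0.012
gripper_force: 58.6
```

apply_moves --pt "0 -0.07 0 0 0 0 0" --pt "0 0 0 0 0 0 0"

```text
t: 25.38
eef_pos: [0.5765, -0.2096, 0.1405]
tcp_rot: [0.951, -0.064, 0.301, 0.02]
force: [6.3, -2.8, -6.6]
width: 0.0121
gripper_force: 58.5
```

apply_moves --pt "0 -0.07 0 0 0 0 0" --pt "0 0 0 0 0 0 0"

```text
t: 25.62
eef_pos: [0.5767, -0.2083, 0.1405]
tcp_rot: [0.951, -0.064, 0.301, 0.02]
force: [7.3, -4.2, -8.1]
width: 0.0122
gripper_force: 58.5
```

Run:
```python
from h import *
where(.054)
cv2.imwrite("pics/w7.png",camera("wrist"));cv2.imwrite("pics/t7.png",camera("top"))
```

```text
t 25.62 world [ 0.6075 -0.2124  0.0964] jig mm [-4.8 46.8 96.4] z [ 0.57  -0.077 -0.818] y [-0.134 -0.991 -0.   ] F [ 7.3 -4.2 -8.1] w 0.0122 58.5 q [ 0.63  0.28 -0.31  2.06 -0.2   0.22 -1.17]
```

Force is only 4 N, about the free sliding friction, so it isn't snug yet. I'll continue in small steps.

apply_moves --pt "0 -0.07 0 0 0 0 0" --pt "0 0 0 0 0 0 0"

```text
t: 25.98
eef_pos: [0.5769, -0.2069, 0.1405]
tcp_rot: [0.951, -0.064, 0.301, 0.02]
force: [7.3, -4.1, -7.5]
width: 0.012
gripper_force: 58.5
```

apply_moves --pt "0 -0.07 0 0 0 0 0" --pt "0 0 0 0 0 0 0"

```text
t: 26.22
eef_pos: [0.5769, -0.2063, 0.1405]
tcp_rot: [0.951, -0.065, 0.301, 0.021]
force: [7.2, -5.9, -8.2]
width: 0.0121
gripper_force: 58.5
```

apply_moves --pt "0 -0.07 0 0 0 0 0" --pt "0 0 0 0 0 0 0"

```text
t: 26.48
eef_pos: [0.577, -0.2061, 0.1405]
tcp_rot: [0.951, -0.065, 0.301, 0.021]
force: [8.8, -9.2, -10.9]
width: 0.0125
gripper_force: 58.5
```

apply_moves --pt "0 -0.05 0 0 0 0 0" --pt "0 0 0 0 0 0 0"

```text
t: 26.72
eef_pos: [0.5769, -0.2061, 0.1405]
tcp_rot: [0.951, -0.066, 0.301, 0.022]
force: [9.2, -10.8, -12.4]
width: 0.0122
gripper_force: 58.5
```

Run:
```python
from h import *
where(.054)
cv2.imwrite("pics/w8.png",camera("wrist"))
```

```text
t 26.73 world [ 0.6077 -0.2104  0.0964] jig mm [-4.8 48.9 96.4] z [ 0.571 -0.081 -0.817] y [-0.139 -0.99   0.001] F [  9.2 -10.8 -12.4] w 0.0122 58.5 q [ 0.61  0.27 -0.29  2.06 -0.19  0.22 -1.18]
```

View pics/w8.png

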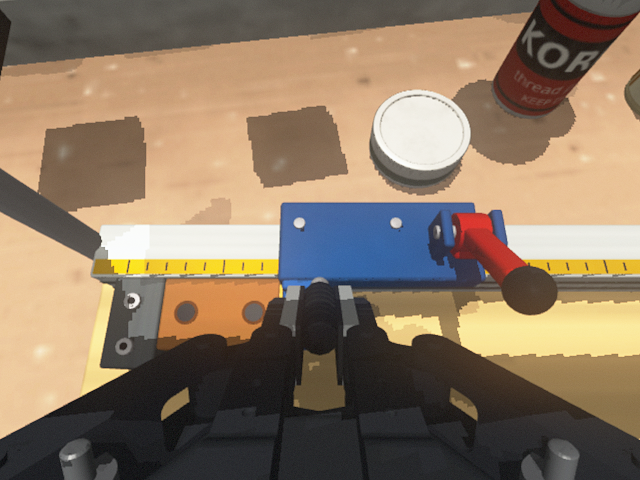

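Snug: the sample fills the space from the end block (about x=158) to the stop (about x=282), flush with the fence, and the force rose to 11 N with no further motion. I'll release the grip and go to the lever.

apply_moves --pt "0 0 0 0 0 0 0.4" --pt "0 0 0 0 0 0 0.4" --pt "0 0 -0.6 0 0 0 0.4" --pt "0 0 -1 0 0 0 0.4" --pt "0 0 -1 0 0 0 0.4" --pt "0 0 -1 0 0.4 0 0" --pt "0 0.7 -0.6 0 0.5 0 0" --pt "0 0.9 0 0 0.5 0 0" --pt "0 0.9 0 0 0.5 0 0" --pt "0 0.9 0 0 0 0 0" --pt "0 0 0 0 0 0 0"

```text
t: 28.15
eef_pos: [0.5194, -0.2645, 0.2094]
tcp_rot: [0.929, -0.063, 0.363, 0.025]
force: [-0.2, 0.3, -0.2]
width: -0.0002
gripper_force: 0.0
```

Run:
```python
from h import *
where()
s,c=np.sin(np.radians(43)),np.cos(np.radians(43));n=np.array([c,0,s]);z=np.array([s,0,-c])
ball=np.array([.002,-.019,.117])
plan(W(ball+.024*n-.04*z),ori(43,yaw),.073)
im=camera("wrist");cv2.imwrite("pics/w9.png",im)
print(proj("wrist",W(ball)))
for q in ([.002,-.019,.117],[.04,-.019,.08]):print(proj("side",W(q)))
red(-.019,190,250,270,370)
```

```text
t 28.15 world [ 0.5685 -0.2712  0.1558] jig mm [-35.3 -16.8 155.8] z [ 0.672 -0.092 -0.735] y [-0.135 -0.991 -0.   ] F [-0.2  0.3 -0.2] w -0.0002 0.0 q [ 0.98  0.11 -0.45  2.13 -0.84  0.31 -0.42]
N 2 row [0.613, 0.054, 0.343, -0.012, 0.035, 0.013]
[325.77241608 262.83360988]
[308.85460403 202.72392188]
[296.65227789 211.37838064]
red 15 [295 204] [305 210] slope -0.6013093
0 [311.8 215.5] slope 0.27; 0.2 [311.4 212.6] slope 0.07; 0.4 [310.5 209.6] slope -0.14; 0.6 [309.1 206.8] slope -0.41; 0.8 [307.1 204. ] slope -0.77;
```

apply_moves --pt "0.61 0.05 0.34 0 0 0 0" --pt "0.61 0.05 0.34 0 0 0 0" --pt "0 0 0.6 0 0 0 0" --pt "0 0 0.6 0 0 0 0" --pt "0 0 0.6 0 0 0 0" --pt "0 0 0.3 0 0 0 0" --pt "0 0 0 0 0 0 0"

```text
t: 29.12
eef_pos: [0.5748, -0.2725, 0.1835]
tcp_rot: [0.93, -0.062, 0.363, 0.023]
force: [-0.3, 0.8, -0.1]
width: 0.0
gripper_force: 0.0
```

Run:
```python
from h import *
where()
im=camera("side")[120:270,240:410];cv2.imwrite("pics/s9.png",cv2.resize(im,None,fx=3.5,fy=3.5,interpolation=cv2.INTER_CUBIC))
```

```text
t 29.12 world [ 0.6238 -0.2789  0.1298] jig mm [ 20.5 -16.8 129.8] z [ 0.671 -0.089 -0.736] y [-0.133 -0.991 -0.002] F [-0.3  0.8 -0.1] w 0.0 0.0 q [ 0.89  0.26 -0.43  2.03 -0.72  0.22 -0.54]
```

View pics/s9.png

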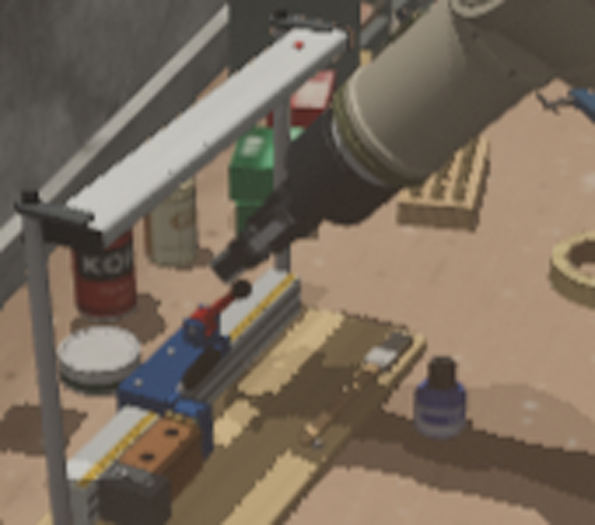

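The side view shows the shut fingertips at (225,265) in the crop, above the raised lever's ball at (241,289), with the sample held between stop and end block. I'll press down along the arc.

apply_moves --pt "-0.45 0.05 0 0 0 0 0" --pt "-0.27 0 0.03 0 0 0 0" --pt "-0.26 0 0.05 0 0 0 0" --pt "-0.25 0 0.08 0 0 0 0" --pt "-0.24 0 0.08 0 0 0 0" --pt "0 0 0 0 0 0 0"

```text
t: 29.92
eef_pos: [0.5561, -0.2713, 0.1603]
tcp_rot: [0.93, -0.063, 0.363, 0.024]
force: [-0.3, 0.6, -0.6]
width: 0.0003
gripper_force: 0.0
```

Run:
```python
from h import *
where();red(-.019,190,250,270,370)
```

```text
t 29.93 world [ 0.6051 -0.2778  0.1066] jig mm [  1.8 -18.2 106.6] z [ 0.671 -0.089 -0.736] y [-0.133 -0.991 -0.001] F [-0.3  0.6 -0.6] w 0.0003 0.0 q [ 1.02  0.29 -0.55  2.08 -0.82  0.17 -0.39]
red 39 [295 208] [308 212] slope 0.16367944
0 [311.8 215.5] slope 0.27; 0.2 [311.4 212.6] slope 0.07; 0.4 [310.5 209.6] slope -0.14; 0.6 [309.1 206.8] slope -0.41; 0.8 [307.1 204. ] slope -0.77;
```

apply_moves --pt "-0.2 0 0.13 0 0 0 0" --pt "-0.2 0 0.14 0 0 0 0" --pt "-0.2 0 0.15 0 0 0 0" --pt "0 0 0 0 0 0 0"

```text
t: 30.48
eef_pos: [0.5537, -0.2709, 0.1467]
tcp_rot: [0.929, -0.062, 0.363, 0.024]
force: [-2.3, 0.9, 5.8]
width: -0.0001
gripper_force: 2.5
```

Run:
```python
from h import *
where();red(-.019,190,250,270,370)
```

```text
t 30.48 world [ 0.6028 -0.2775  0.0931] jig mm [ -0.5 -18.2  93.1] z [ 0.672 -0.09  -0.735] y [-0.133 -0.991 -0.001] F [-2.3  0.9  5.8] w -0.0001 2.5 q [ 1.08  0.32 -0.62  2.1  -0.85  0.12 -0.34]
red 45 [295 208] [310 215] slope 0.40579888
0 [311.8 215.5] slope 0.27; 0.2 [311.4 212.6] slope 0.07; 0.4 [310.5 209.6] slope -0.14; 0.6 [309.1 206.8] slope -0.41; 0.8 [307.1 204. ] slope -0.77;
```

apply_moves --pt "-0.14 0 0.15 0 0 0 0" --pt "0 0 0 0 0 0 0"

```text
t: 30.78
eef_pos: [0.5555, -0.2715, 0.145]
tcp_rot: [0.929, -0.062, 0.365, 0.025]
force: [0.5, 0.6, 12.4]
width: -0.0
gripper_force: 5.3
```

apply_moves --pt "-0.12 0 0.13 0 0 0 0" --pt "0 0 0 0 0 0 0"

```text
t: 31.02
eef_pos: [0.557, -0.2722, 0.1434]
tcp_rot: [0.928, -0.061, 0.367, 0.026]
force: [4.4, 0.5, 15.2]
width: -0.0001
gripper_force: 7.1
```

Run:
```python
from h import *
where();red(-.019,190,250,270,370)
```

```text
t 31.02 world [ 0.6065 -0.279   0.0901] jig mm [  3.4 -19.2  90.1] z [ 0.677 -0.094 -0.73 ] y [-0.133 -0.991  0.003] F [ 4.4  0.5 15.2] w -0.0001 7.1 q [ 1.1   0.35 -0.65  2.1  -0.86  0.1  -0.31]
red 40 [295 208] [308 215] slope 0.4594936
0 [311.8 215.5] slope 0.27; 0.2 [311.4 212.6] slope 0.07; 0.4 [310.5 209.6] slope -0.14; 0.6 [309.1 206.8] slope -0.41; 0.8 [307.1 204. ] slope -0.77;
```

apply_moves --pt "0.6 0 -0.3 0 0 0 0" --pt "0.3 0 -1 0 0 0 0" --pt "0 0 -1 0 0 0 0" --pt "0 0 -1 0 0 0 0" --pt "0 0 -1 0 0 0 0" --pt "0 0 -1 0 0 0 0" --pt "0 0 0 0 0 0 0"

```text
t: 31.95
eef_pos: [0.4949, -0.2634, 0.2296]
tcp_rot: [0.929, -0.062, 0.363, 0.025]
force: [0.8, -0.1, -0.5]
width: 0.0
gripper_force: 0.0
```

Run:
```python
from h import *
where();red(-.019,190,250,270,370)
i0=cv2.imread("pics/side0.png");i1=camera("side");w=camera("wrist");cv2.imwrite("pics/w10.png",w);t=camera("top");cv2.imwrite("pics/t10.png",t)
def angle(img,y):
    h=cv2.cvtColor(img,cv2.COLOR_BGR2HSV);m=cv2.inRange(h,(0,150,80),(8,255,255))|cv2.inRange(h,(172,150,80),(180,255,255));k=0*m;k[195:250,280:330]=m[195:250,280:330]
    p=cv2.findNonZero(k)[:,0];v=cv2.fitLine(p,2,0,.01,.01).ravel();return len(p),p.min(0),p.max(0),v
print();print(angle(i0,0),angle(i1,0))
A=cv2.resize(i0[185:285,255:375],(420,350),interpolation=cv2.INTER_CUBIC);B=cv2.resize(i1[185:285,255:375],(420,350),interpolation=cv2.INTER_CUBIC)
cv2.imwrite("pics/cmp.png",cv2.resize(np.hstack([A,B]),(800,333)))
```

```text
t 31.95 world [ 0.544  -0.2701  0.1759] jig mm [-59.8 -19.  175.9] z [ 0.672 -0.091 -0.735] y [-0.134 -0.991  0.001] F [ 0.8 -0.1 -0.5] w 0.0 0.0 q [ 1.09  0.04 -0.51  2.15 -0.84  0.38 -0.42]
red 49 [295 208] [311 215] slope 0.38109493
0 [311.8 215.5] slope 0.27; 0.2 [311.4 212.6] slope 0.07; 0.4 [310.5 209.6] slope -0.14; 0.6 [309.1 206.8] slope -0.41; 0.8 [307.1 204. ] slope -0.77; 
(50, array([290, 213], dtype=int32), array([306, 221], dtype=int32), array([  0.93307304,   0.359687  , 297.8       , 217.28      ],
      dtype=float32)) (48, array([295, 208], dtype=int32), array([311, 215], dtype=int32), array([  0.9357044 ,   0.35278505, 302.8125    , 211.79167   ],
      dtype=float32))
```

View pics/cmp.png

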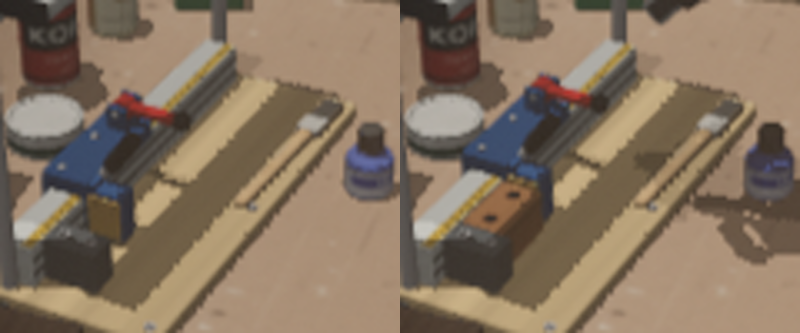

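The left half shows the start and the right half now: the lever lies at the same slope (0.38) as when it was locked. The sample fills the space between stop and end block, flush with the fence. I'm handing in.

```bash
python3 -c "
from station import *
print(job_done())"
```

```text
the job is handed in; nothing more can be done
None
```

The job is handed in at about 32 s of the 72 s allowed: the stop is set snug to the sample, which lies against the fence and end block, and the cam lever is pressed down. The hand-in returned no verdict, so these are my own checks from camera and force readings. I viewed 13 pictures, which is over your limit of 10.

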